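# Slide a stage insert home by feel

## Task

Pick up the steel insert disc by its black sprung grip and set it down flat on the aluminium plate of the bench stage, between the two brass studs. Then, keeping it down on the plate, slide it gently along the middle of the plate until it drops into the round pocket and lies flush, without forcing it against the pocket's wall. Let go and leave it seated; do not disturb the slide box or the two bottles.

Things in the scene. Friction and masses are not known exactly. Their poses are not given: they have to be found in the camera images.
- stage: Stage fixed to the desk: grey base 120 x 284 x 14 mm under an aluminium plate 100 x 215 x 8 mm, top 22 mm above the desk. Origin: centre of the base's underside; z up, y along the plate from stud end to pocket. Round pocket, 52.4 mm wide, 4 mm deep, on the line x = 0; the plate is clamped anywhere in an unmeasured travel, so the pocket's centre lies 26 to 86 mm from the origin along +y.
- start_mark (a point): Point on top of the plate, 22 mm above the desk, midway between the two brass studs (6 mm wide, 3 mm tall) on the base's ledges beside the plate. It lies at x = 0, y = -49 mm of the stage; same axes. From here to the pocket the plate is plain and flat, and it does not shift; its finish and pocket edge bear at most 9 N from the disc.
- disc: Loose steel disc 50 mm in diameter, 4 mm thick, about 85 g with its grip, lying flat on the desk. Origin: centre of its underside, z up. A collar 17 mm in diameter rises to 13 mm above the underside; above it stands a black round grip, 18 mm in diameter, from 22 to 44 mm above the underside.
- grip_mid (a point): Point on the grip's axis, 35 mm above the disc's underside while relaxed: pinch here. The grip is sprung: it sinks up to 8 mm towards the disc (1.4 N preload + 0.7 N per mm, damped), then meets a hard stop. Pressed on the plate through it, the disc is held down softly; falling 4 mm into the pocket, it cuts the push by up to 2.8 N, so press over 4.2 N to fill the pocket.
- mailer: Bystander: blue plastic slide box lying flat, 31 x 83 x 22 mm, origin at the centre of its underside.
- amber: Bystander: amber bottle with white cap, 41 mm diameter, 82 mm tall, origin at the centre of its underside.
- dye: Bystander: small white bottle, 24 mm diameter, 56 mm tall, origin at the centre of its underside.
Not all that is in view belongs to the job. What is shaped like the disc but blue or orange is not meant.

How it is judged:
On the way, in this order (a step that is already met when the one before it is completed fails the run):
1. the disc stands flat on the plate between the studs (horizontal distance between disc and start_mark below 0.02 m and z of disc in the frame of stage between 0.0205 and 0.0235 m and angle between disc's own z axis and vertical below 0.06 rad and contact force between disc and stage above 0.2 N), for 0.2 s.
2. the disc has dropped into the pocket (z of disc in the frame of stage between 0.016 and 0.0197 m and angle between disc's own z axis and vertical below 0.06 rad and x of disc in the frame of stage between -0.006 and 0.006 m and y of disc in the frame of stage between 0.02 and 0.092 m), for 0.2 s.
At the end, for the whole second after the job is handed in: The disc lies level (within 0.06 rad) in the pocket: its underside 16 to 19.7 mm above the stage's underside (18 when home), within 6 mm of the stage's middle line and 20 to 92 mm from the stage's origin along +y; at rest and released (all of step 2 and linear speed of disc below 0.01 m/s and angular speed of disc below 0.1 rad/s and contact force between disc and the fingers below 0.05 N); the robot touches nothing.
It fails at once if the disc is pressed or driven against the stage with more than 9 N (contact force between disc and stage above 9 N).
It fails at once if the disc is off the plate (4 to 25 mm above it) over the part of the plate beyond the studs: more than 35 mm past the start mark (y of disc in the frame of stage between -0.014 and 0.14 m and x of disc in the frame of stage between -0.05 and 0.05 m and z of disc in the frame of stage between 0.026 and 0.047 m).
It fails at once if a bystander is moved by more than 15 mm (distance of any of mailer, amber, dye from where it was at the start of the episode above 0.015 m).
It also fails if it takes over 58 s, if anything falls off the work surface, if the arm or the gripper's body presses on something with over 40 N, if the wrist force passes 120 N, or if a joint passes its speed limit or range.

## Robot

A 7-joint arm with a two-finger parallel gripper is mounted at the origin on a cart in front of the work surface, level with it; the furniture and walls round the work are solid. World frame = base frame: x ahead of the robot, y to its left, z up, the work surface at z = 0. Lengths are in m, angles in rad, forces in N, time in s.
With the tool pointing down it reaches from about 0.425 to 0.95 m from the base axis. Payload 4.7 kg.
Tool frame: the origin (TCP) lies between the finger pads; the fingertips stand 22 mm ahead of it and the grasp point (between the pads) lies 3 mm ahead of it; z points along the fingers, y is the line along which they close (so a half turn about z gives the same grasp; the last joint's range is limited). The gripper opens to 85 mm and grips with 20 to 120 N. Pads are 22 mm wide; open, the fingers measure 114 mm over their backs; the gripper's body (76 mm by 85 mm) begins 54 mm behind the grasp point. The pads swing forward as they close: fully open they stand 13 mm farther back than shut.
Start: joints at [-1.332, 0.469, -0.049, 1.532, 0.024, 1.141, -0.082], TCP at [0.179, 0.651, 0.253] pointing down, gripper open.
Joint ranges: [-2.59, 2.59], [-0.33, 1.99], [-1.39, 1.29], [0.1, 2.45], [-1.04, 4.18], [0.21, 1.99], [-2.66, 2.66]. Speed limits (rad/s): [2.57, 2.57, 3.14, 3.14, 3.14, 3.14, 3.14].

## Interface

Orientations are given as a rotation vector (axis times angle).
In Python, from cell import manip gives the robot as it stands.
- The arm moves only by the shell command python3 -m creep 'ROWS'. ROWS is a JSON object of lists of equal length, an entry for each row: "xyz": the shift along the tool's x, y, z in m, a list of three; "yaw": the turn about the tool's z in rad; "gripper": the finger opening in m, from 0 to 0.0854. A call has 1 to 10 rows; each row is the pose to reach, as a shift and turn from the pose commanded when the call began, along the tool's axes at that moment; what a row does not reach only later rows make up. A row lasts 1/8 s, in which the tool goes at most 62.5 mm and 10.7 degrees, less where a joint would pass 70% of its speed; a pose out of reach is approached as far as the arm can. A call with a gripper value outside its range is refused whole. The fingers move at their own pace and stop on an object; the grip force is fixed at half the most. Time passes only in rows, so rows that repeat a pose let the fingers close. It gives the time, the measured TCP pose, the force, the opening and the grip force at its end, in the units of the state.
- manip.read_state(): the state, without advancing time (a new reading comes with each control period).
- manip.read_camera(name): name is "scene" or "top" or "wrist"; returns the picture (384x512x3 uint8, red, green, blue); there is no depth.
- manip.camera_params(name): a dict with "intrinsics" (3x3 intrinsics, pixels), "R" (3x3) and "t" (3): a world point X has camera coordinates R X + t. Camera axes: x right, y down, z forward; pixel columns grow to the right and rows downward; lengths in m; the calibration is good to about 2 mm. A picture is of the moment at which its call begins: read the wrist's pose just before it. camera_params takes no time and is no camera call; for the wrist camera it gives the pose at the moment of the call.
- manip.job_done(): hands the job in; it is judged then, once.
Trained networks look in the newest picture that a camera, given by its name, has taken for a name from the list of things; names that differ only in an ending like _2 or _b are one class to them, and where a whole thing is asked for, a point or a joint stands for the part that bears it (a point fixed in the world has none). Each returns a list of dicts, best first, with "p" (0 to 1); they miss things now and then, are a little off and sometimes report something else, mostly with a low value. They report only what shows in the picture. A call takes as long as a camera call. They do not tell look-alikes from the thing itself.
- manip.silhouettes(query, camera): "region" (384x512 bool, what is visible of it) and "bbox" ([left, top, width, height] in pixels, round what is visible of it).
- manip.pinpoint(query, camera): "point" ([column, row] in pixels: a listed point, or the origin of a listed thing).
The state is a dict: "time_s": time; "q": joint angles; "qvel": joint speeds; "joint_efforts": joint torques, N m; "eef_pos": TCP position; "orientation": TCP orientation; "force": force on the tool from outside, world axes, zero at the start; "moment": the same for the moment, N m; "gripper_width": finger opening in m; "grip_force": force on a finger pad.
Only numpy, scipy, OpenCV 4.12 (cv2) and the standard library are available. Lean on these libraries where they do the work, as an engineer would, in place of code of your own. Each camera call takes 0.05 s, during which the arm holds its last target. There are 200 camera calls.

## Working session

There is one attempt and no reset: what is moved stays moved. The work goes in short steps, Python scripts to look and compute and a shell command to move; the robot and the scene stay as the last step left them, time stands still between calls to the robot, and variables do not carry over. Pictures are saved under pics/ and viewed, at most 10 in all, crops included, and the job is handed in when it is done.

```bash
mkdir -p pics
cat > h.py <<'E'
import numpy as np, cv2
from cell import manip
from scipy.spatial.transform import Rotation as Ro
def ray(cam,px,z,P=None):
    P=P or manip.camera_params(cam)
    K=np.array(P['intrinsics']);R=np.array(P['R']);t=np.array(P['t'])
    d=R.T@np.linalg.solve(K,[px[0],px[1],1]);c=-R.T@t
    return c+d*(z-c[2])/d[2]
def rel(p,st=None):
    "shift in tool axes from TCP to world point"
    st=st or manip.read_state()
    return Ro.from_rotvec(st['orientation']).inv().apply(np.array(p)-np.array(st['eef_pos']))
E
python3 - <<'E'
from h import *
ims=[]
for c in ("scene","top"):
    im=manip.read_camera(c); ims.append(im)
    for q,z in (("disc",0.0),("grip_mid",0.035),("stage",0.0),("start_mark",0.022),("mailer",0.0),("amber",0.),("dye",0.)):
        for r in manip.pinpoint(q,c)[:4]:
            print(c,q,round(r['p'],2),np.round(r['point'],1),ray(c,r['point'],z).round(4))
for c,im in zip(("scene","top"),ims): cv2.imwrite(f'pics/{c}1.png',cv2.resize(im[:,:,::-1],(800,600)))
s=manip.read_state();print(s['time_s'],s['eef_pos'],Ro.from_rotvec(s['orientation']).as_matrix().round(3),s['force'],s['gripper_width'])
E
```

```text
scene disc 0.91 [296.6 282. ] [ 0.4428 -0.2798  0.    ]
scene disc 0.67 [330.9 271.2] [ 0.526  -0.3135  0.    ]
scene disc 0.67 [353.9 303.9] [ 0.4745 -0.4048  0.    ]
scene grip_mid 0.65 [298.9 272. ] [ 0.4389 -0.2864  0.035 ]
scene grip_mid 0.6 [356.3 291.7] [ 0.4733 -0.4056  0.035 ]
scene grip_mid 0.46 [330.2 256.5] [ 0.5301 -0.3043  0.035 ]
scene stage 0.83 [239.  219.3] [ 0.5279 -0.0096  0.    ]
scene start_mark 0.62 [250.3 224. ] [ 0.51   -0.0708  0.022 ]
scene mailer 0.5 [147.5 180.4] [0.4777 0.3684 0.    ]
scene amber 0.28 [146.5 181. ] [0.4731 0.367  0.    ]
scene dye 0.58 [314.4 212.6] [ 0.7035 -0.137   0.    ]
top disc 0.57 [334.6 211.5] [ 0.5225 -0.296   0.    ]
top disc 0.55 [363.7 224.2] [ 0.4736 -0.3985  0.    ]
top disc 0.43 [330.9 236.8] [ 0.432  -0.2783  0.    ]
top grip_mid 0.5 [336.3 214.6] [ 0.5097 -0.295   0.035 ]
top grip_mid 0.49 [335.1 234.6] [ 0.4397 -0.2873  0.035 ]
top stage 0.94 [261.4 216.1] [ 0.5138 -0.0307  0.    ]
top start_mark 0.57 [269.7 219.3] [ 0.5006 -0.0598  0.022 ]
top mailer 0.57 [155.6 232.3] [0.4669 0.3525 0.    ]
top amber 0.52 [327.2 166.9] [ 0.6865 -0.2769  0.    ]
top dye 0.36 [283.  157.7] [ 0.7255 -0.1164  0.    ]
0.8 [0.17856825 0.6509756  0.25334834] [[-0.964  0.265 -0.   ]
 [ 0.265  0.964  0.   ]
 [ 0.     0.    -1.   ]] [ 0.26838552 -0.41063488  0.44249012] 0.08581998634186569
```

View pics/top1.png

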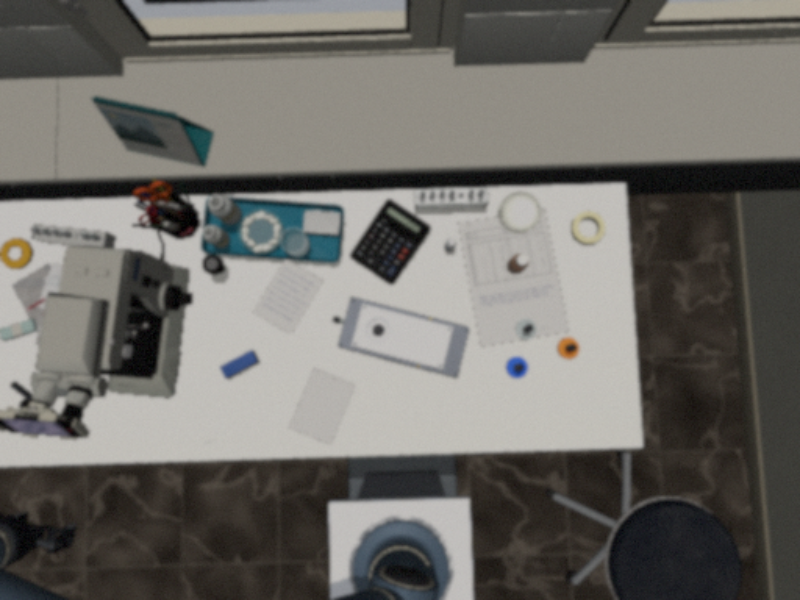

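View pics/scene1.png

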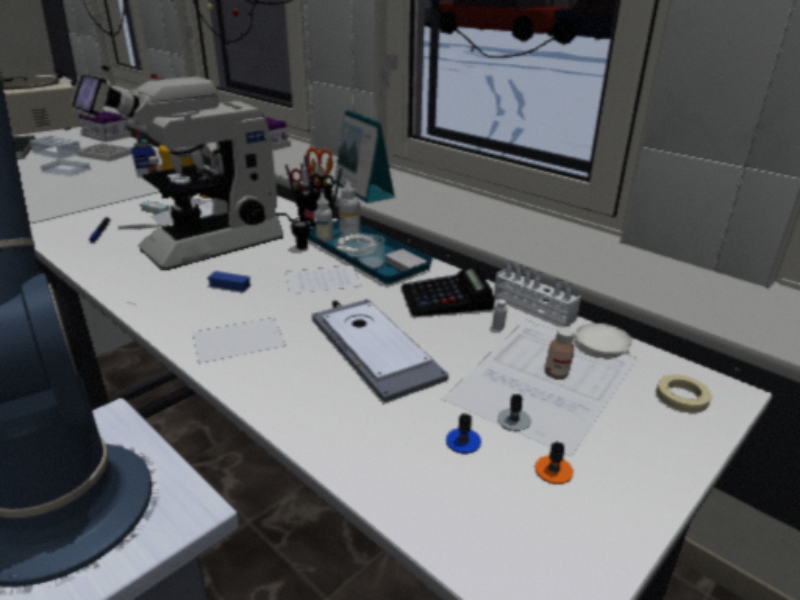

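The top view shows the stage centre near (405,335). Its pocket, around (378,330), is at the +y end. The steel disc is near (526,328), the blue look-alike at (516,367) and the orange one at (568,348). So the steel disc is at about (0.52, -0.30), and the tool's yaw already nearly matches the stage.

```bash
python3 -m creep '{"xyz":[[-0.035,-0.042,-0.02],[-0.07,-0.084,-0.047],[-0.105,-0.126,-0.047],[-0.14,-0.169,-0.047],[-0.177,-0.21,-0.047],[-0.215,-0.252,-0.047],[-0.252,-0.293,-0.047],[-0.289,-0.334,-0.047],[-0.326,-0.375,-0.047],[-0.363,-0.417,-0.047]],"yaw":[0,0,0,0,0,0,0,0,0,0],"gripper":[0.045,0.045,0.045,0.045,0.045,0.045,0.045,0.045,0.045,0.045]}'
python3 - <<'E'
from h import *
im=manip.read_camera("wrist");cv2.imwrite('pics/w1.png',im[:,:,::-1])
print([(r['p'],r['point'],ray("wrist",r['point'],.022)) for r in manip.pinpoint("start_mark","wrist")[:2]])
for p in [(.27,.1),(.5,-.03),(.51,-.08),(.52,.02)]: print(p,(lambda P:(lambda v:v[:2]/v[2])(np.array(P['intrinsics'])@(np.array(P['R'])@np.array([*p,.022])+P['t'])))(manip.camera_params("wrist")))
print(rel([.49,-.27,.28]))
E
```

```text
time_s: 2.05
eef_pos: [0.4189, 0.1512, 0.3007]
orientation: [0.419, 3.113, 0.002]
force: [1.1, 0.3, -0.6]
gripper_width: 0.0445
grip_force: 0.0
[(0.98, [118.6, 251.5], array([ 0.50018431, -0.07073137,  0.022     ])), (0.29, [155.7, 246.3], array([ 0.5066791 , -0.01912953,  0.022     ]))]
(0.27, 0.1) [177.18708739  34.60944905]
(0.5, -0.03) [146.3659173  244.02888698]
(0.51, -0.08) [115.26799571 259.24489652]
(0.52, 0.02) [186.2419704  247.65522335]
[-0.18149149 -0.38161952  0.02135581]
```

View pics/w1.png

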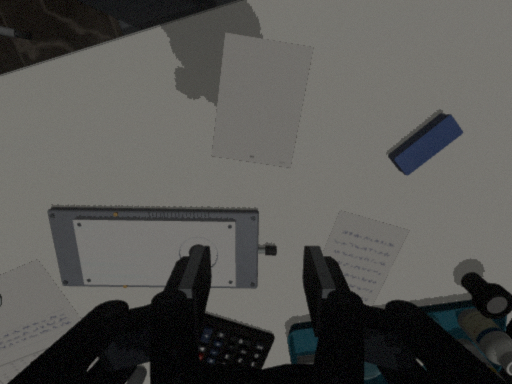

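```bash
python3 -m creep '{"xyz":[[-0.022,-0.048,0],[-0.045,-0.095,0],[-0.068,-0.143,0],[-0.09,-0.19,0],[-0.113,-0.238,0],[-0.136,-0.286,0],[-0.158,-0.333,0.01],[-0.18,-0.38,0.02],[-0.18,-0.38,0.02],[-0.18,-0.38,0.02]],"yaw":[0,0,0,0,0,0,0,0,0,0],"gripper":[0.045,0.045,0.045,0.045,0.045,0.045,0.045,0.045,0.045,0.045]}'
python3 - <<'E'
from h import *
im=manip.read_camera("wrist");cv2.imwrite('pics/w2.png',im[:,:,::-1])
for q,z in (("disc",0.),("grip_mid",.035)):
  for r in manip.pinpoint(q,"wrist")[:4]:
    p=ray("wrist",r['point'],z); u,v=np.int32(r['point']); print(q,round(r['p'],2),u,v,p.round(4))
for r in manip.silhouettes("disc","wrist")[:4]:
    print(r['p'],r['bbox'],np.median(im[r['region']],axis=0))
E
```

```text
time_s: 3.4
eef_pos: [0.4916, -0.2602, 0.28]
orientation: [-0.418, -3.113, -0.002]
force: [-0.3, -0.1, 0.0]
gripper_width: 0.0454
grip_force: 0.0
disc 0.88 229 114 [ 0.4391 -0.277   0.    ]
disc 0.81 229 189 [ 0.5285 -0.3044  0.    ]
disc 0.63 145 173 [ 0.4815 -0.3997  0.    ]
grip_mid 0.8 134 179 [ 0.478  -0.4002  0.035 ]
grip_mid 0.79 224 196 [ 0.5253 -0.3062  0.035 ]
grip_mid 0.58 226 118 [ 0.4395 -0.2774  0.035 ]
0.96 [127.1, 155.0, 37.1, 37.7] [115.  72.  40.]
0.87 [209.1, 94.7, 43.9, 42.0] [37. 53. 74.]
0.71 [332.1, 64.6, 179.0, 111.6] [123. 121. 118.]
0.58 [209.7, 172.6, 39.4, 34.5] [96. 99. 96.]
```

View pics/w2.png

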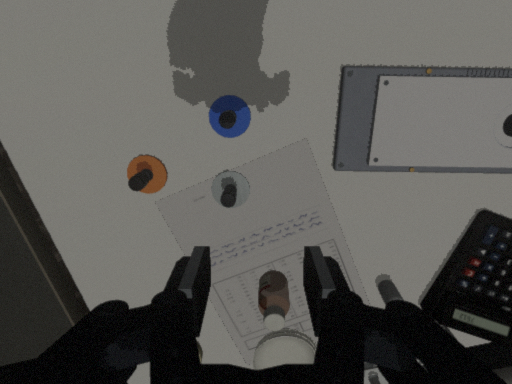

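The steel disc shows at (229,189), with the blue one at (229,115) and the orange one at (147,173). The studs are at (429,71) and (411,169), and the pocket is at the right edge of the picture. I'll lower above the steel disc and look again.

Run:
```python
from h import *
print(rel([.5265,-.3055,.13]))
s=manip.read_state(); P=manip.camera_params("wrist"); R=np.array(P['R']); print("cam",-R.T@P['t'],R.T[:,2],s['eef_pos'])
# stage axis from studs in w2
a=ray("wrist",(429,71),.017);b=ray("wrist",(411,169),.017);print(a,b,(a+b)/2)
```

```text
[-0.04538583 -0.0353363   0.15055081]
cam [ 0.41213738 -0.23731417  0.39956037] [ 0.3110938  -0.08268063 -0.94677588] [ 0.49183335 -0.25964909  0.28056558]
[ 0.45048428 -0.05159084  0.017     ] [ 0.55632489 -0.08332054  0.017     ] [ 0.50340458 -0.06745569  0.017     ]
```

```bash
python3 -m creep '{"xyz":[[-0.015,-0.012,0.05],[-0.03,-0.024,0.1],[-0.045,-0.035,0.13],[-0.045,-0.035,0.13],[-0.045,-0.035,0.13]],"yaw":[0,0,0,0,0],"gripper":[0.045,0.045,0.045,0.045,0.045]}'
python3 - <<'E'
from h import *
im=manip.read_camera("wrist");cv2.imwrite('pics/w3.png',im[:,:,::-1])
for q,z in (("disc",0.),("grip_mid",.035)):
  for r in manip.pinpoint(q,"wrist")[:3]:
    p=ray("wrist",r['point'],z); print(q,round(r['p'],2),np.int32(r['point']),p.round(4),rel([p[0],p[1],.038]).round(4))
for r in manip.silhouettes("disc","wrist")[:3]:
    m=r['region'].astype(np.uint8); c=max(cv2.findContours(m,0,1)[0],key=cv2.contourArea)
    e=cv2.fitEllipse(c); print(r['p'],np.median(im[r['region']],axis=0),e,ray("wrist",e[0],.004).round(4))
E
```

```text
time_s: 4.22
eef_pos: [0.5259, -0.3064, 0.1514]
orientation: [0.418, 3.112, 0.0]
force: [-0.6, -0.0, 0.4]
gripper_width: 0.0455
grip_force: 0.0
disc 0.88 [258  69] [ 0.4385 -0.2805  0.    ] [0.0917 0.002  0.1138]
disc 0.78 [254 184] [ 0.5276 -0.3074  0.    ] [-0.0013 -0.0005  0.114 ]
disc 0.74 [134 162] [ 0.4816 -0.4005  0.    ] [ 0.0185 -0.1025  0.1139]
grip_mid 0.9 [263  73] [ 0.4427 -0.2783  0.035 ] [0.0883 0.0053 0.1137]
grip_mid 0.76 [119 174] [ 0.4825 -0.3994  0.035 ] [ 0.0179 -0.101   0.1139]
grip_mid 0.63 [257 198] [ 0.5279 -0.3055  0.035 ] [-0.0011  0.0015  0.1139]
0.96 [102. 105. 103.] ((258.9485778808594, 184.12823486328125), (54.084381103515625, 56.77228546142578), 109.96409606933594) [ 0.5265 -0.3036  0.004 ]
0.73 [121.  73.  39.] ((133.63397216796875, 162.02703857421875), (57.933631896972656, 61.81022262573242), 89.765869140625) [ 0.4805 -0.3991  0.004 ]
0.72 [26. 39. 73.] ((261.0817565917969, 70.77885437011719), (64.59265899658203, 68.41925048828125), 3.996962070465088) [ 0.4397 -0.2784  0.004 ]
```

View pics/w3.png

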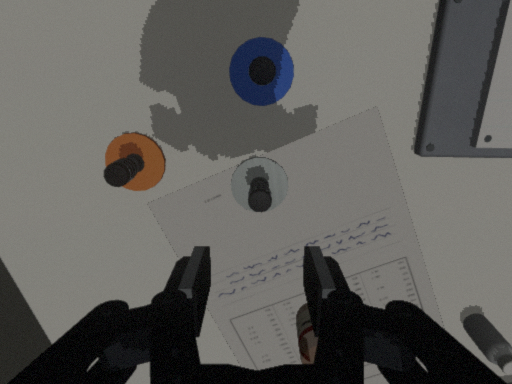

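The disc is at (259,184), within about 1 mm of the tool axis. I'll descend and pinch.

```bash
python3 -m creep '{"xyz":[[-0.001,0.001,0.04],[-0.001,0.001,0.08],[-0.001,0.001,0.1],[-0.001,0.001,0.1135],[-0.001,0.001,0.1135],[-0.001,0.001,0.1135],[-0.001,0.001,0.1135],[-0.001,0.001,0.1135],[-0.001,0.001,0.1135],[-0.001,0.001,0.1135]],"yaw":[0,0,0,0,0,0,0,0,0,0],"gripper":[0.045,0.045,0.045,0.045,0.045,0.005,0.005,0.005,0.005,0.005]}'
```

```text
time_s: 5.68
eef_pos: [0.5273, -0.3067, 0.0372]
orientation: [0.419, 3.112, -0.001]
force: [1.0, -0.0, 2.7]
gripper_width: 0.0161
grip_force: 58.4
```

```bash
python3 -m creep '{"xyz":[[0,0,-0.02],[0,0,-0.06],[0,0,-0.11],[0.03,0.05,-0.14],[0.055,0.1,-0.16],[0.08,0.15,-0.18],[0.108,0.2,-0.2],[0.135,0.25,-0.22],[0.162,0.295,-0.24],[0.19,0.34,-0.26]],"yaw":[0,0,0,0,0,0,0,0,0,0],"gripper":[0.005,0.005,0.005,0.005,0.005,0.005,0.005,0.005,0.005,0.005]}'
python3 -m creep '{"xyz":[[0.013,0.022,0],[0.025,0.042,0],[0.025,0.042,0],[0.025,0.042,0]],"yaw":[0,0,0,0],"gripper":[0.005,0.005,0.005,0.005]}'
python3 - <<'E'
from h import *
P=manip.camera_params("wrist");im=manip.read_camera("wrist");cv2.imwrite('pics/w4.png',cv2.resize(im[:,:,::-1],(768,576)))
np.save('w4.npy',im);import json;json.dump({k:np.array(v).tolist() for k,v in P.items()},open('w4.json','w'))
for r in manip.pinpoint("start_mark","wrist")[:2]: print(r['p'],r['point'],ray("wrist",r['point'],.022,P))
for r in manip.pinpoint("stage","wrist")[:2]: print(r['p'],r['point'],ray("wrist",r['point'],0,P))
E
```

```text
time_s: 6.92
eef_pos: [0.432, 0.0728, 0.298]
orientation: [-0.42, -3.113, -0.001]
force: [-0.1, 0.7, -1.4]
gripper_width: 0.016
grip_force: 58.9
time_s: 7.42
eef_pos: [0.4204, 0.1177, 0.2969]
orientation: [-0.422, -3.113, 0.001]
force: [1.1, 0.1, -0.2]
gripper_width: 0.0162
grip_force: 59.0
0.67 [138.5, 247.4] [ 0.50124091 -0.06823262  0.022     ]
```

View pics/w4.png

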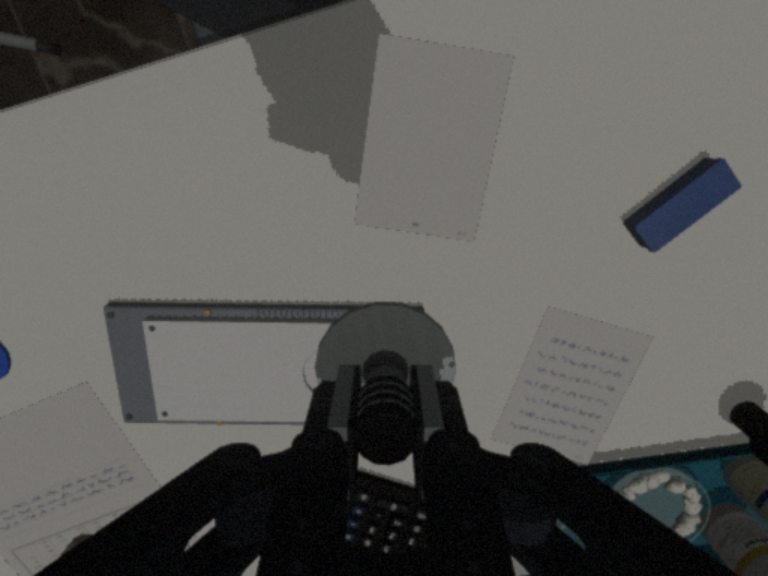

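The held disc is level at (386,360). The studs are at (207,312) and (220,423), the base's stud-end corners at (108,303) and (128,421), and the pocket's left rim is near (305,370). I'll fit the plate edges for the stage axis.

```bash
cat > edge.py <<'E'
from h import *
def edge(g,p0,p1,P,z,n=40,w=5):
    "refine an edge near segment p0-p1 (px) -> world line (mean, dir) by strongest gradient"
    p0,p1=np.float32(p0),np.float32(p1); t=(p1-p0)/np.linalg.norm(p1-p0); nn=np.array([-t[1],t[0]])
    s=np.arange(-w,w+.01,.25); pts=[]
    for a in np.linspace(0,1,n):
        c=p0+(p1-p0)*a; xy=(c+s[:,None]*nn).astype(np.float32)
        v=cv2.remap(g,xy[None,:,0].copy(),xy[None,:,1].copy(),cv2.INTER_LINEAR)[0]
        d=np.abs(np.gradient(cv2.GaussianBlur(v[None],(0,0),2)[0])); k=d.argmax(); pts.append(xy[k])
    vx,vy,x0,y0=cv2.fitLine(np.array(pts),cv2.DIST_HUBER,0,.01,.01).ravel()
    a=ray('wrist',(x0,y0),z,P); b=ray('wrist',(x0+50*vx,y0+50*vy),z,P); d=(b-a)[:2]/np.linalg.norm((b-a)[:2])
    return a[:2],d*np.sign(d[1]),(x0,y0,vy/vx if vx else 0)
E
python3 - <<'E'
from edge import *
import json
im=np.load('w4.npy');P=json.load(open('w4.json'));g=cv2.cvtColor(im,cv2.COLOR_RGB2GRAY).astype(np.float32)
S=1/1.5
L=[edge(g,(150*S,322*S),(310*S,322.5*S),P,.022),edge(g,(168*S,421*S),(290*S,422*S),P,.022),edge(g,(115*S,302*S),(300*S,303*S),P,.014)]
for a,d,pl in L: print(a.round(4),d.round(4),np.degrees(np.arctan2(d[1],d[0])).round(2),np.round(pl,2))
a,b=[ray('wrist',(x*S,y*S),.017,P) for x,y in((207,312),(220,423))]
m=((a+b)/2)[:2];print('studs',a,b,m)
d=L[0][1];xd=np.array([d[1],-d[0]])
print('rel x of edges to stud mid',[round(float((q-m)@xd)*1e3,2) for q,_,_ in L], 'gap', (b-a)[:2]@xd)
for q in [(305,370)]: print('pocket rim along', (ray('wrist',(q[0]*S,q[1]*S),.022,P)[:2]-m)@d)
s=manip.read_state();print('tool y deg',np.degrees(np.arctan2(*Ro.from_rotvec(s['orientation']).as_matrix()[[1,0],1])), rel([*m,.15],s))
E
```

```text
[ 0.4599 -0.0363] [0.2792 0.9602] 73.79 [1.4951e+02 2.1407e+02 1.0000e-02]
[ 0.555  -0.0719] [0.3143 0.9493] 71.68 [1.5058e+02 2.8123e+02 4.0000e-02]
[ 0.4422 -0.0449] [0.2868 0.958 ] 73.33 [1.4023e+02 2.0120e+02 2.0000e-02]
studs [ 0.44945758 -0.04983742  0.017     ] [ 0.5574228  -0.08038193  0.017     ] [ 0.50344019 -0.06510968]
rel x of edges to stud mid [-49.83, 51.4, -64.48] gap 0.11219976032407858
pocket rim along 0.08354044750608912
tool y deg 74.52384246360916 [-0.12862579 -0.15410769  0.14684483]
```

```bash
python3 -m creep '{"xyz":[[-0.03,-0.036,0.02],[-0.06,-0.072,0.05],[-0.09,-0.108,0.08],[-0.12,-0.144,0.11],[-0.1285,-0.154,0.15],[-0.1285,-0.154,0.19],[-0.1285,-0.154,0.2],[-0.1285,-0.154,0.2],[-0.1285,-0.154,0.2]],"yaw":[0.014,0.014,0.014,0.014,0.014,0.014,0.014,0.014,0.014],"gripper":[0.005,0.005,0.005,0.005,0.005,0.005,0.005,0.005,0.005]}'
python3 - <<'E'
from h import *
import json
P=manip.camera_params("wrist");im=manip.read_camera("wrist");cv2.imwrite('pics/w5.png',cv2.resize(im[:,:,::-1],(768,576)))
np.save('w5.npy',im);json.dump({k:np.array(v).tolist() for k,v in P.items()},open('w5.json','w'))
s=manip.read_state();print(s['eef_pos'],np.degrees(np.arctan2(*Ro.from_rotvec(s['orientation']).as_matrix()[[1,0],1])),s['force'])
E
```

```text
time_s: 8.7
eef_pos: [0.5048, -0.0635, 0.0983]
orientation: [0.44, 3.108, 0.001]
force: [0.8, -0.0, 0.3]
gripper_width: 0.016
grip_force: 58.9
[ 0.50475431 -0.06342281  0.09829992] 73.88247795111398 [ 0.48546148  0.70724603 -1.04908632]
```

View pics/w5.png

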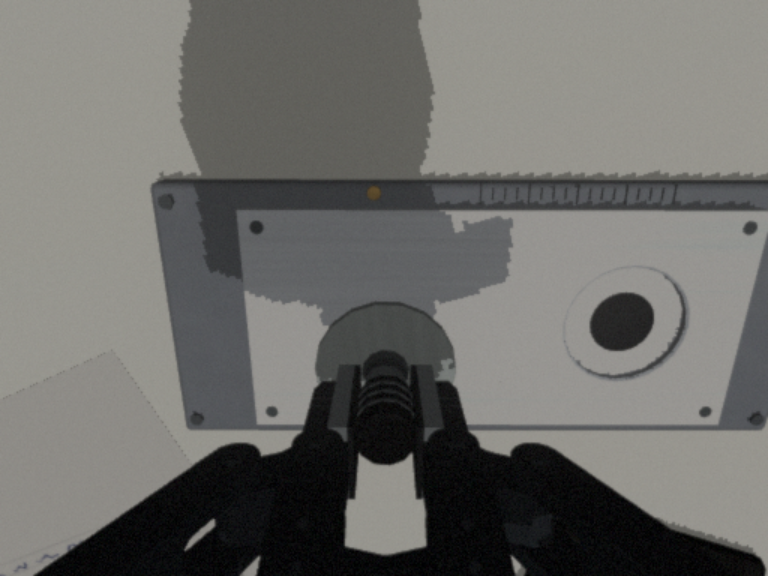

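The pocket rim spans columns 564–685 and rows 266–379. The near plate edge is at row 209, the far one at row 425, and one stud is at (374,193). I'll work out the pocket centre and axis in tool axes.

Run:
```python
from edge import *
import json
from scipy.optimize import least_squares
im=np.load('w5.npy');P=json.load(open('w5.json'));g=cv2.cvtColor(im,cv2.COLOR_RGB2GRAY).astype(np.float32)
S=1/1.5
L=[edge(g,(260*S,209*S),(440*S,209*S),P,.022),edge(g,(520*S,209*S),(730*S,209*S),P,.022),edge(g,(570*S,425*S),(690*S,425*S),P,.022,w=3)]
for a,d,pl in L: print(a.round(4),np.degrees(np.arctan2(d[1],d[0])).round(2),np.round(pl,2))
K,R,t=[np.array(P[k]) for k in('intrinsics','R','t')]
th=np.linspace(0,2*np.pi,180,endpoint=False)
def proj(c,r=.0262):
    X=np.c_[c[0]+r*np.cos(th),c[1]+r*np.sin(th),0*th+.022]@R.T+t; u=X@K.T; return (u[:,:2]/u[:,2:]).astype(np.float32)
gm=cv2.GaussianBlur(g,(0,0),1.0);gx=cv2.Sobel(gm,cv2.CV_32F,1,0);gy=cv2.Sobel(gm,cv2.CV_32F,0,1);M=np.minimum(np.hypot(gx,gy),60)
sc=lambda c:cv2.remap(M,proj(c)[None,:,0].copy(),proj(c)[None,:,1].copy(),1).mean()
c0=ray('wrist',(624*S,322*S),.022,P)[:2]
best=max(((sc(c0+[i*3e-4,j*3e-4]),i,j) for i in range(-15,16) for j in range(-15,16)));c=c0+np.array(best[1:])*3e-4
print('pocket',c0,c,best); pr=proj(c)*1.5;print('bbox',pr.min(0),pr.max(0))
vis=cv2.resize(im[:,:,::-1],None,fx=3,fy=3);cv2.polylines(vis,[np.int32(proj(c)*3+1)],True,(0,0,255),1);cv2.imwrite('pics/p5.png',vis[450:850,900:1536])
d=L[1][1];xd=np.array([d[1],-d[0]])
print('pocket from edges (mm)',[(round(float((c-a)@xd)*1e3,2)) for a,_,_ in L])
s=manip.read_state();tcp=np.array(s['eef_pos'])[:2]
print('tcp from edges',[(round(float((tcp-a)@xd)*1e3,2)) for a,_,_ in L],'pocket-tcp stage x,y',(c-tcp)@xd,(c-tcp)@d,rel([*c,.06],s))
a=ray('wrist',(374*S,193*S),.017,P)[:2]; print('stud along rel tcp',(a-tcp)@d)
# disc edges in held height: left/right/near
zu=s['eef_pos'][2]-.038
for q in [(316,358),(456,358),(386,302)]:
    w=ray('wrist',(q[0]*S,q[1]*S),zu+.004,P); print(rel(w,s).round(4))
```

```text
[ 0.4527 -0.063 ] 73.89 [231.49 139.58  -0.  ]
[0.4843 0.0461] 73.63 [422.05 139.78   0.  ]
[0.5826 0.0286] 73.73 [413.64 282.78   0.  ]
pocket [0.53175698 0.03656772] [0.53415698 0.03746772] (np.float32(42.630295), 8, 3)
bbox [565.54224 267.935  ] [688.8126 380.3904]
pocket from edges (mm) [49.88, 50.27, -49.03]
tcp from edges [50.1, 50.49, -48.81] pocket-tcp stage x,y -0.00022345697823704846 0.10508742175164995 [-0.0001276   0.10503988  0.03843055]
stud along rel tcp -0.003686620108370565
[ 0.0061 -0.0229  0.034 ]
[0.0061 0.0254 0.034 ]
[0.0267 0.0012 0.0339]
```

View pics/p5.png

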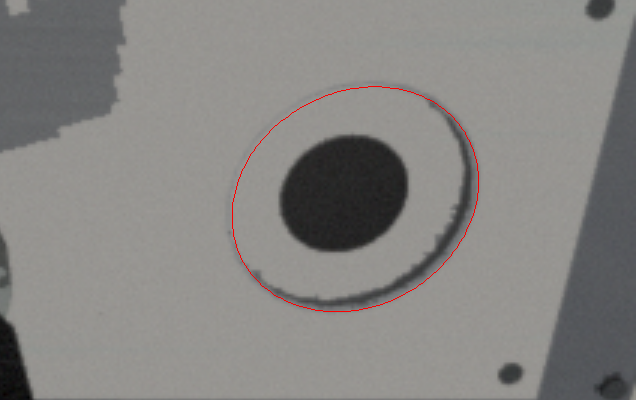

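The fit follows the rim well: the pocket is 105 mm ahead along tool y and about 0 across. Lowering towards the plate, with force checks.

```bash
python3 -m creep '{"xyz":[[0,-0.003,0.015],[0,-0.003,0.026],[0,-0.003,0.032],[0,-0.003,0.034],[0,-0.003,0.034],[0,-0.003,0.034]],"yaw":[0,0,0,0,0,0],"gripper":[0.005,0.005,0.005,0.005,0.005,0.005]}'
python3 -m creep '{"xyz":[[0,0,0.001],[0,0,0.002],[0,0,0.002],[0,0,0.002]],"yaw":[0,0,0,0],"gripper":[0.005,0.005,0.005,0.005]}'
python3 -m creep '{"xyz":[[0,0,0.001],[0,0,0.002],[0,0,0.002],[0,0,0.002]],"yaw":[0,0,0,0],"gripper":[0.005,0.005,0.005,0.005]}'
```

```text
time_s: 9.5
eef_pos: [0.503, -0.0664, 0.063]
orientation: [0.441, 3.11, 0.0]
force: [0.6, 0.2, -1.0]
gripper_width: 0.0161
grip_force: 58.9
time_s: 10.0
eef_pos: [0.5028, -0.0664, 0.0608]
orientation: [0.441, 3.11, 0.0]
force: [-0.3, -0.1, -1.0]
gripper_width: 0.0163
grip_force: 58.9
time_s: 10.5
eef_pos: [0.5028, -0.0664, 0.0589]
orientation: [0.441, 3.11, 0.0]
force: [-2.0, 0.3, 3.1]
gripper_width: 0.0163
grip_force: 59.2
```

Contact has been made. I'll average the force and measure where the disc lies relative to the plate edge.

Run:
```python
from edge import *
import json
F=[]
for i in range(6):
    P=manip.camera_params("wrist");im=manip.read_camera("wrist");F.append(manip.read_state()['force'])
print('F',np.mean(F,0).round(2),np.std(F,0).round(2))
np.save('w6.npy',im);json.dump({k:np.array(v).tolist() for k,v in P.items()},open('w6.json','w'))
cv2.imwrite('pics/w6.png',cv2.resize(im[120:340,120:400,::-1],None,fx=2.8,fy=2.7,interpolation=cv2.INTER_CUBIC))
```

```text
F [-0.68  0.33  2.15] [0.26 0.53 0.21]
```

View pics/w6.png

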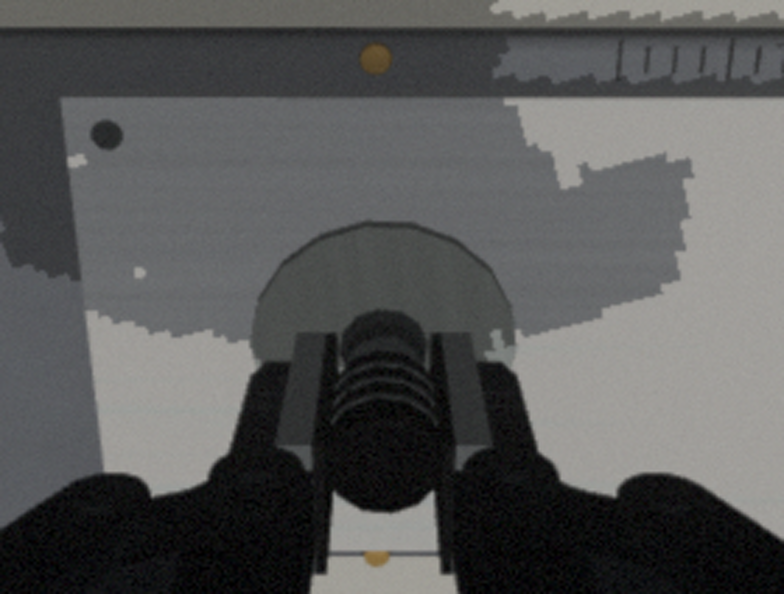

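Both studs show, at (376,58) and (376,558), and the disc arc peaks at (385,222), so the disc lies between the studs. Next I'll fit the disc circle and the plate edges.

Run:
```python
from edge import *
import json
im=np.load('w6.npy');P=json.load(open('w6.json'));g=cv2.cvtColor(im,cv2.COLOR_RGB2GRAY).astype(np.float32)
C=lambda x,y:(120+x/2.8,120+y/2.7)
L=[edge(g,C(110,97),C(480,97),P,.022,w=3),edge(g,C(520,97),C(780,97),P,.022,w=3)]
for a,d,pl in L: print(a.round(4),np.degrees(np.arctan2(d[1],d[0])).round(2),np.round(pl,2))
f=ray('wrist',C(380,552.5),.022,P)[:2]
s=manip.read_state();tcp=np.array(s['eef_pos'])[:2]
th0=np.radians(73.75);d=np.array([np.cos(th0),np.sin(th0)]);xd=np.array([d[1],-d[0]])
K,R,t=[np.array(P[k]) for k in('intrinsics','R','t')]
gm=cv2.GaussianBlur(g,(0,0),.7);M=np.minimum(np.hypot(cv2.Sobel(gm,5,1,0),cv2.Sobel(gm,5,0,1)),80)
th=np.radians(np.arange(-65,66,1))
def proj(c,z):
    X=np.array([[*(c-xd*.025*np.cos(a)+d*.025*np.sin(a)),z] for a in th])@R.T+t;u=X@K.T;return (u[:,:2]/u[:,2:]).astype(np.float32)
def sc(c,z):
    p=proj(c,z);return cv2.remap(M,p[None,:,0].copy(),p[None,:,1].copy(),1).mean()
for z in(.022,.026):
    b=max((sc(tcp+xd*i*3e-4+d*j*3e-4,z),i*.3,j*.3) for i in range(-15,16) for j in range(-15,16));print('disc-tcp stage x,y mm',z,b)
    c=tcp+xd*b[1]*1e-3+d*b[2]*1e-3
    print(' disc from near edges',[round(float((c-a)@xd)*1e3,2) for a,_,_ in L],'from far',round(float((c-f)@xd)*1e3,2))
    p=proj(c,z);print(' px crop top',((p-120)*[2.8,2.7])[[0,65,130]].round(0).tolist())
m=sum(ray('wrist',C(376,y),.017,P)[:2] for y in(58,556))/2;print('studmid-tcp',(m-tcp)@xd*1e3,(m-tcp)@d*1e3)
print('pocket-tcp',rel([.53416,.03747,.06],s),s['eef_pos'],s['force'],'tooly',np.degrees(np.arctan2(*Ro.from_rotvec(s['orientation']).as_matrix()[[1,0],1])))
```

```text
[ 0.4514 -0.0672] 73.74 [223.32 155.55   0.  ]
[ 0.4685 -0.0081] 73.88 [350.71 155.68  -0.  ]
disc-tcp stage x,y mm 0.022 (np.float32(79.10091), -0.6, 0.8999999999999999)
 disc from near edges [48.59, 48.66] from far -51.15
 px crop top [[260.0, 290.0], [383.0, 220.0], [504.0, 291.0]]
disc-tcp stage x,y mm 0.026 (np.float32(76.7379), -2.1, 0.8999999999999999)
 disc from near edges [47.09, 47.16] from far -52.65
 px crop top [[257.0, 292.0], [383.0, 220.0], [507.0, 292.0]]
studmid-tcp 0.30587927785170677 -0.3177728004562773
pocket-tcp [-0.00121153  0.10843805 -0.00117717] [ 0.50284613 -0.06635529  0.05881066] [-0.43676469  0.66144613  2.2511256 ] tooly 73.85666892028324
```

The disc sits about 1.4 mm off the midline towards -x. I'll correct that and then press about 4 mm further.

```bash
python3 -m creep '{"xyz":[[-0.0007,0,0],[-0.0014,0,0],[-0.0014,0,0.001],[-0.0014,0,0.002],[-0.0014,0,0.003],[-0.0014,0,0.0035],[-0.0014,0,0.004],[-0.0014,0,0.004],[-0.0014,0,0.004]],"yaw":[0,0,0,0,0,0,0,0,0],"gripper":[0.005,0.005,0.005,0.005,0.005,0.005,0.005,0.005,0.005]}'
python3 - <<'E'
from h import *
F=[]
for i in range(4): manip.read_camera("wrist");F.append(manip.read_state()['force'])
s=manip.read_state();print(np.mean(F,0).round(2),s['eef_pos'],rel([.53416,.03747,.05],s))
E
```

```text
time_s: 11.92
eef_pos: [0.504, -0.0667, 0.0548]
orientation: [-0.441, -3.11, -0.0]
force: [-2.9, 0.8, 4.5]
gripper_width: 0.0161
grip_force: 59.4
[-3.06  0.68  4.79] [ 0.50398571 -0.06672705  0.0547495 ] [-1.29521010e-05  1.08477792e-01  4.75802121e-03]
```

```bash
python3 -m creep '{"xyz":[[0,0.003,0],[0,0.008,0],[0,0.014,0],[0,0.02,0],[0,0.026,0],[0,0.032,0],[0,0.038,0],[0,0.044,0],[0,0.048,0],[0,0.05,0]],"yaw":[0,0,0,0,0,0,0,0,0,0],"gripper":[0.005,0.005,0.005,0.005,0.005,0.005,0.005,0.005,0.005,0.005]}'
python3 - <<'E'
from h import *
F=[]
for i in range(3): P=manip.camera_params("wrist");im=manip.read_camera("wrist");F.append(manip.read_state()['force'])
import json
np.save('w7.npy',im);json.dump({k:np.array(v).tolist() for k,v in P.items()},open('w7.json','w'))
s=manip.read_state();print(np.mean(F,0).round(2),s['eef_pos'],rel([.53416,.03747,.05],s))
cv2.imwrite('pics/w7.png',cv2.resize(im[120:340,120:400,::-1],None,fx=2.8,fy=2.7,interpolation=cv2.INTER_CUBIC))
E
```

```text
time_s: 13.38
eef_pos: [0.518, -0.0184, 0.0547]
orientation: [-0.441, -3.11, -0.0]
force: [-1.2, -3.3, 5.1]
gripper_width: 0.0161
grip_force: 59.3
[-0.62 -1.85  5.32] [ 0.51809014 -0.01819345  0.05476153] [2.35915929e-05 5.79339459e-02 4.79477128e-03]
```

View pics/w7.png

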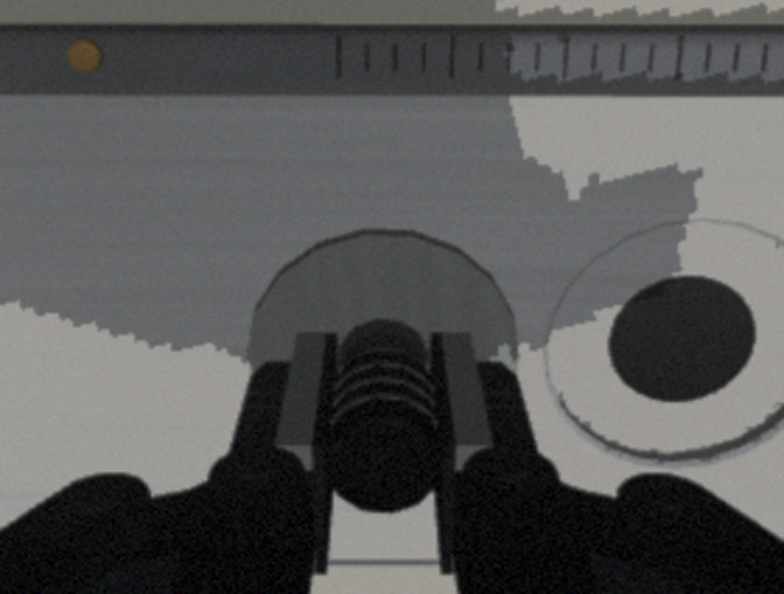

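The disc arc (top at (383,231)) and the pocket (hole centre (682,338), rim left 547, bottom 461) now share one frame, so I'll fit both for the relative offset. That was my last picture to view.

Run:
```python
from edge import *
import json
im=np.load('w7.npy');P=json.load(open('w7.json'));g=cv2.cvtColor(im,cv2.COLOR_RGB2GRAY).astype(np.float32)
C=lambda x,y:(120+x/2.8,120+y/2.7)
L=[edge(g,C(110,95),C(480,95),P,.022,w=3),edge(g,C(530,95),C(780,95),P,.022,w=3)]
f=ray('wrist',C(385,561.5),.022,P)[:2]
s=manip.read_state();tcp=np.array(s['eef_pos'])[:2];th0=np.radians(73.75);d=np.array([np.cos(th0),np.sin(th0)]);xd=np.array([d[1],-d[0]])
K,R,t=[np.array(P[k]) for k in('intrinsics','R','t')]
gm=cv2.GaussianBlur(g,(0,0),.7);M=np.minimum(np.hypot(cv2.Sobel(gm,5,1,0),cv2.Sobel(gm,5,0,1)),60)
def fit(c0,r,a):
    th=np.radians(a)
    def pr(c):
        X=np.array([[*(c-xd*r*np.cos(q)+d*r*np.sin(q)),.022] for q in th])@R.T+t;u=X@K.T;return (u[:,:2]/u[:,2:]).astype(np.float32)
    b=max((cv2.remap(M,(p:=pr(c0+xd*i*2e-4+d*j*2e-4))[None,:,0].copy(),p[None,:,1].copy(),1).mean(),i,j) for i in range(-22,23) for j in range(-22,23))
    c=c0+xd*b[1]*2e-4+d*b[2]*2e-4;print(b[0],((pr(c)-120)*[2.8,2.7])[::20].round(0).tolist());return c
D=fit(tcp,.025,np.arange(-65,66))
Q=fit(np.array([.53416,.03747]),.0262,np.arange(-180,180,2))
for n,c in(('disc',D),('pocket',Q)): print(n,(c-tcp)@xd*1e3,(c-tcp)@d*1e3,'mid',[round(float(((c-a)@xd+(c-f)@xd)*5e2),2) for a,_,_ in L])
print('pocket-disc tool', rel([*(Q-D+tcp),s['eef_pos'][2]],s))
```

```text
59.862453 [[257.0, 298.0], [283.0, 263.0], [322.0, 238.0], [370.0, 227.0], [418.0, 231.0], [462.0, 250.0], [495.0, 280.0]]
49.705914 [[674.0, 466.0], [590.0, 440.0], [548.0, 371.0], [571.0, 288.0], [653.0, 230.0], [754.0, 231.0], [822.0, 288.0], [824.0, 372.0], [765.0, 440.0]]
disc -0.7999999999999549 0.8000000000000124 mid [-0.3, -0.32]
pocket -0.548380286475599 57.73650251175024 mid [-0.05, -0.07]
pocket-disc tool [-3.73231277e-04  5.69358259e-02  3.25849381e-05]
```

```bash
python3 -m creep '{"xyz":[[-0.0003,0.005,0],[-0.0003,0.011,0],[-0.0003,0.017,0],[-0.0003,0.023,0],[-0.0003,0.029,0],[-0.0003,0.035,0],[-0.0003,0.041,0],[-0.0003,0.047,0],[-0.0003,0.051,0],[-0.0003,0.053,0]],"yaw":[0,0,0,0,0,0,0,0,0,0],"gripper":[0.005,0.005,0.005,0.005,0.005,0.005,0.005,0.005,0.005,0.005]}'
python3 -m creep '{"xyz":[[0,0.0005,0],[0,0.001,0],[0,0.0015,0],[0,0.002,0],[0,0.002,0]],"yaw":[0,0,0,0,0],"gripper":[0.005,0.005,0.005,0.005,0.005]}'
python3 - <<'E'
from h import *
F=[]
for i in range(3): manip.read_camera("wrist");F.append(manip.read_state()['force'])
s=manip.read_state();print(np.mean(F,0).round(2),s['eef_pos'],rel([.53416,.03747,.05],s))
E
```

```text
time_s: 14.78
eef_pos: [0.533, 0.0324, 0.0547]
orientation: [-0.441, -3.11, 0.0]
force: [-0.3, -3.1, 5.3]
gripper_width: 0.016
grip_force: 59.4
time_s: 15.4
eef_pos: [0.5336, 0.034, 0.0548]
orientation: [-0.441, -3.11, -0.0]
force: [-0.6, -3.8, 4.5]
gripper_width: 0.0162
grip_force: 59.4
[-1.37 -2.88  5.46] [0.53353018 0.0340398  0.05475462] [0.0003479  0.00346969 0.00475495]
```

```bash
for i in 1 2; do python3 -m creep '{"xyz":[[0,0.0004,0],[0,0.0008,0],[0,0.0008,0],[0,0.0008,0]],"yaw":[0,0,0,0],"gripper":[0.005,0.005,0.005,0.005]}' | grep -E 'eef|force: \['; done
```

```text
eef_pos: [0.5338, 0.0355, 0.0546]
force: [-0.1, -1.7, 2.0]
eef_pos: [0.5339, 0.0358, 0.0547]
force: [-0.6, -1.1, 1.7]
```

The vertical force fell by about 3 N, so the disc has dropped. Releasing and lifting.

```bash
python3 -m creep '{"xyz":[[0,0,0],[0,0,0],[0,0,0],[0,0,0],[0,0,-0.01],[0,0,-0.04],[0,0,-0.08],[0,0,-0.12],[0,0,-0.12],[0,0,-0.12]],"yaw":[0,0,0,0,0,0,0,0,0,0],"gripper":[0.045,0.045,0.045,0.045,0.045,0.045,0.045,0.045,0.045,0.045]}'
python3 - <<'E'
from h import *
P=manip.camera_params("wrist");im=manip.read_camera("wrist")
for q,z in(("disc",.018),("grip_mid",.053)):
  for r in manip.pinpoint(q,"wrist")[:3]: print(q,r['p'],np.int32(r['point']),ray("wrist",r['point'],z,P))
for r in manip.silhouettes("disc","wrist")[:2]:
  m=r['region']; c=max(cv2.findContours(m.astype(np.uint8),0,1)[0],key=cv2.contourArea);e=cv2.fitEllipse(c);print(r['p'],e,ray("wrist",e[0],.022,P),np.median(im[m],0))
s=manip.read_state();print(s['force'],s['gripper_width'],s['grip_force'],s['eef_pos'])
E
```

```text
time_s: 17.8
eef_pos: [0.5336, 0.0357, 0.1747]
orientation: [-0.441, -3.11, -0.001]
force: [-0.3, 0.2, -0.2]
gripper_width: 0.0452
grip_force: 0.0
disc 0.78 [254 182] [0.53399525 0.03470979 0.018     ]
grip_mid 0.58 [253 191] [0.53048591 0.03504472 0.053     ]
0.72 ((256.66363525390625, 181.04574584960938), (55.47321701049805, 56.72029495239258), 99.122314453125) [0.53195122 0.03736454 0.022     ] [104. 107. 105.]
[ 0.06969776 -0.70771192 -0.5493477 ] 0.04504532123469135 0.0 [0.53336581 0.03549383 0.17377651]
```

```bash
python3 -c "
from cell import manip
print(manip.job_done())"
```

```text
the job is handed in; nothing more can be done
None
```

The job is handed in: the disc dropped into the pocket (vertical force fell from about 5.3 N to about 1.8 N, the full 4 mm drop) and was released with the arm clear. Flushness was judged from that drop and the final camera position, with no picture viewed after release.

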